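Drip and rack the sharpening stone

ROBOT

A 6-joint arm with a two-finger parallel gripper is mounted at the origin on the work surface. World frame = base frame: x ahead of the robot, y to its left, z up, the work surface at z = 0. Lengths are in m, angles in rad, forces in N, time in s.
With the tool pointing down it reaches from about 0.375 to 0.975 m from the base axis. Payload 3.8 kg.
Tool frame: the origin (TCP) lies at the very end of the fingers, on their centre line; the grasp point (between the pads) lies 19 mm behind it; z points along the fingers, y is the line along which they close (so a half turn about z gives the same grasp; the last joint's range is limited). The gripper opens to 88 mm and grips with 3 to 60 N. Pads are 18 mm wide; open, the fingers measure 123 mm over their backs; the gripper's body (75 mm by 187 mm) begins 45 mm behind the grasp point.
Start: joints at [1.281, 0.264, 1.604, -0, 1.274, -0.037], TCP at [0.169, 0.654, 0.239] pointing down, gripper open.
Joint ranges: [-2.63, 2.63], [-0.94, 2.18], [0.31, 2.57], [-1.31, 4.45], [0, 2.66], [-2.55, 2.55]. Speed limits (rad/s): [2.57, 2.57, 3.14, 3.14, 3.14, 3.14].

INTERFACE

Orientations are given as a rotation vector (axis times angle).
In Python, from bench import env gives the robot as it stands.
- The arm moves only by the tool step_arm, never from a script. Its argument "motion" is one flat list of numbers, 7 for each row, row after row: the turn, a rotation vector about the tool's x, y, z in degrees, then the shift along the tool's x, y, z in mm, then the opening, from -1 (shut) to 1 (fully open). In form: [ax, ay, az, x, y, z, fingers, ax, ay, az, x, y, z, fingers, ...]. A call has 1 to 20 rows; each row is the pose to reach, as a shift and turn from the pose commanded when the call began, along the tool's axes at that moment; what a row does not reach only later rows make up. A row lasts 1/12 s, in which the tool goes at most 41.7 mm and 7.16 degrees, less where a joint would pass 70% of its speed; a pose out of reach is approached as far as the arm can. A call with a gripper value outside its range is refused whole. The fingers move at their own pace and stop on an object; "squeeze" is the grip in N (left out, the last holds). Time passes only in rows, so rows that repeat a pose let the fingers close. It gives the time, the measured TCP pose, the force, the opening and the grip force at its end, in the units of the state.
- env.get_obs(): the state, without advancing time (a new reading comes with each control period).
- env.read_camera(name): name is "side" or "top" or "wrist"; returns the picture (420x560x3 uint8, red, green, blue); there is no depth.
- env.camera_params(name): a dict with "intrinsics" (3x3 intrinsics, pixels), "k1" (the pictures are not rectified: a ray, as slopes to the right and down, at radius r is drawn at 1 + k1 r^2 times it, then the intrinsics apply), "pose" (4x4, takes a point from camera to world coordinates). Camera axes: x right, y down, z forward; pixel columns grow to the right and rows downward; lengths in m; the calibration is good to about 2 mm. A picture is of the moment at which its call begins: read the wrist's pose just before it. camera_params takes no time and is no camera call; for the wrist camera it gives the pose at the moment of the call.
- env.sign_off(): hands the job in; it is judged then, once.
The state is a dict: "t": time; "joint_positions": joint angles; "joint_vel": joint speeds; "tau": joint torques, N m; "tcp_pos": TCP position; "eef_rot": TCP orientation; "ft_force": force on the tool from outside, world axes, zero at the start; "torque": the same for the moment, N m; "finger_gap": finger opening in m; "finger_force": force on a finger pad.
Only numpy, scipy, OpenCV 4.12 (cv2) and the standard library are available. Lean on these libraries where they do the work, as an engineer would, in place of code of your own. Each camera call takes 0.05 s, during which the arm holds its last target. There are 200 camera calls.

TASK

The wet sharpening stone lies flat on the counter. First stand it on its end on the drip tray and let go of it there, so that it stands free for a moment; then take it again and stand it on end in the wide empty slot of the wooden stand, fully down on the slot's floor and about midway along the slot, and let go. Do not drop the stone or let it topple, and leave the small board in the stand, the food container, the can opener and the mug where they are.

Things in the scene. Friction and masses are not known exactly. Their poses are not given: they have to be found in the camera images.
- stone: Grey two-layer sharpening stone, a plain bar 150 x 60 x 25 mm, 0.3 to 0.5 kg. Starts lying flat on the counter. Own x axis: its length (150), y: its width (60), z: its thickness (25). Origin: centre of its large underside face (so its middle is 12.5 mm from the origin along own z). Either end may be up.
- stone_center (a point): Middle of the stone's volume, axes as the stone's: 75 mm from each end.
- tray: Grey plastic drip tray fixed to the counter, 200 mm (own x) x 160 mm (own y), floor top 4 mm above the counter, rim 6 mm wide and 8 mm high. Origin: centre of its underside, z up. It and the wooden stand change sides between starts.
- tray_floor (a point): Centre of the tray's floor, on its upper surface, 4 mm above the counter.
- stand: Fixed wooden stand: base 120 (own x) x 150 (own y) x 12 mm, four fins 10 mm thick, 110 mm long along own x, rounded tops 62 mm above the counter. Two slots along own x, open at both ends: the wide one (30 mm, centre at own y +35 mm) is empty, 50 mm deep; the narrow one (13 mm, at own y -35 mm) holds the small board. Origin: centre of the underside, z up.
- slot (a point): Middle of the floor of the wide empty slot, 12 mm above the counter; axes as the stand's: x along the slot, y across it, z up. The fin tops are 50 mm above this point.
- board: Small plywood board 90 x 10 x 120 mm high standing loose in the stand's narrow slot, 70 mm beside the wide slot's centre; its top is 132 mm above the counter. Leave alone. Origin: centre of its lower edge; own z along its height.
- container: Clear plastic open food container 150 x 110 x 55 mm high on the far side of the counter. Leave alone. Origin: centre of its underside.
- opener: Can opener with two red handles, about 190 x 60 mm, 24 mm high, lying on the far left of the counter. Leave alone. Origin: on the counter under its pivot; own x runs from handles to jaws.
- mug: White mug, 76 mm across, 85 mm high, on the far right of the counter, handle along its own +y. Leave alone. Origin: centre of its underside.
There are look-alikes about, which are no part of the job. Of the things that look like the stone, the smaller one is meant. Leave any red look-alike of the stand alone.

How it is judged:
By the outcome, as a careful person would: the job done as asked, in the order asked, and still so for the second after the job is handed in, with the robot touching nothing.
It also fails if it takes over 67 s, if anything falls off the work surface, if the arm or the gripper's body presses on something with over 40 N, if the wrist force passes 120 N, or if a joint passes its speed limit or range.

## Working session

There is one attempt and no reset: what is moved stays moved. The work goes in short steps, Python scripts to look and compute and a tool call to move; the robot and the scene stay as the last step left them, time stands still between calls to the robot, and variables do not carry over. Pictures are saved under pics/ and viewed, at most 10 in all, crops included, and the job is handed in when it is done.

Besides the shell and the picture viewer there is one more tool, called after "Emit:" as a command line: name --argument value ..., lists and objects as JSON in quotes. step_arm: Moves the arm, as the interface text tells. Its arguments: {"type":"object","properties":{"motion":{"type":"array","items":{"type":"number"}},"squeeze":{"type":"number"}},"required":["motion"]}

```bash
mkdir -p pics; ls; python3 - <<'E'
from bench import env
import cv2
for n in ("top","side"):
    cv2.imwrite(f"pics/{n}0.png",env.read_camera(n)[:,:,::-1])
    p=env.camera_params(n);print(n,p)
o=env.get_obs();print(o)
E
```

```text
pics
top {'intrinsics': array([[389.55450874,   0.        , 278.82872446],
       [  0.        , 389.55450874, 212.40796959],
       [  0.        ,   0.        ,   1.        ]]), 'k1': -0.09002636563504463, 'pose': array([[ 0.00887806, -0.99221117,  0.12425043,  0.35438605],
       [-0.99972657, -0.00611913,  0.02256859, -0.01855852],
       [-0.0216325 , -0.12441682, -0.9919942 ,  1.14124282],
       [ 0.        ,  0.        ,  0.        ,  1.        ]])}
side {'intrinsics': array([[505.71587844,   0.        , 278.35126602],
       [  0.        , 505.71587844, 212.53107178],
       [  0.        ,   0.        ,   1.        ]]), 'k1': 0.04111834114297657, 'pose': array([[ 0.76925577, -0.38607032,  0.50911224, -0.11269118],
       [-0.63858895, -0.43810887,  0.63266481, -0.73165423],
       [-0.02120652, -0.81179451, -0.58355802,  0.71817598],
       [ 0.        ,  0.        ,  0.        ,  1.        ]])}
{'t': 0.1, 'joint_positions': array([ 1.28111311e+00,  2.64667528e-01,  1.60522469e+00, -1.76824777e-05,
        1.27369225e+00, -3.68657520e-02]), 'joint_vel': array([-0.0006093 , -0.00029902, -0.00475465,  0.00068573, -0.00066111,
       -0.00261703]), 'tau': array([ 4.85451346e-04, -5.03611743e+01, -3.58069575e+01,  7.31403194e-02,
        2.31911702e-02, -2.10625262e-05]), 'tcp_pos': array([0.1686432 , 0.65293789, 0.23752631]), 'eef_rot': array([-3.96020965e-01, -3.11622092e+00,  3.09114380e-03]), 'ft_force': array([-0.47489563,  0.20965929, -0.17557055]), 'torque': array([ 0.03974472, -0.00593491,  0.02518291]), 'finger_force': 0.0, 'finger_gap': 0.0881027514863904}
```

View pics/top0.png

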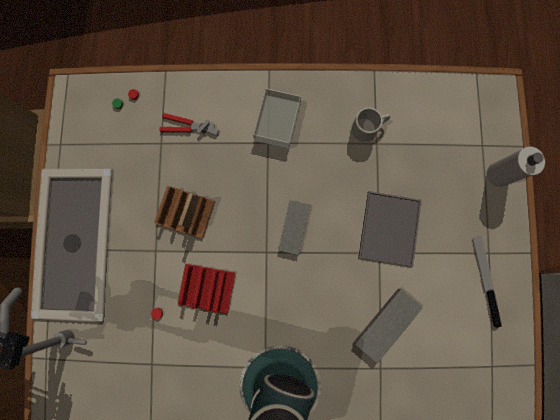

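View pics/side0.png

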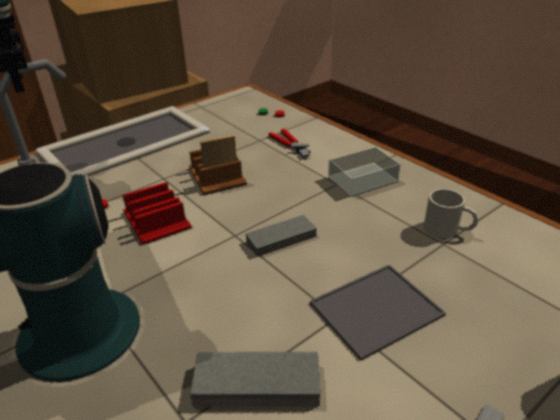

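The top view shows two stone look-alikes: a small bar at (295,228) and a big one at (388,327). The smaller one is the one meant. There are also two stands: a wooden one at (185,212) holding the board, and a red one at (207,290) to be left alone. The tray is at (390,229). I'll confirm with an enlarged crop.

```bash
cat > h.py <<'E'
import numpy as np, cv2
from scipy.spatial.transform import Rotation as R
from bench import env
def dist(k1): return np.array([k1,0,0,0,0.])
def proj(n,P,p=None):
    p=p or env.camera_params(n); T=np.linalg.inv(p["pose"])
    c=(np.atleast_2d(P)@T[:3,:3].T)+T[:3,3]
    return cv2.projectPoints(c,np.zeros(3),np.zeros(3),p["intrinsics"],dist(p["k1"]))[0][:,0]
def ray(n,uv,z,p=None):
    p=p or env.camera_params(n)
    s=cv2.undistortPoints(np.array(uv,float).reshape(-1,1,2),p["intrinsics"],dist(p["k1"]))[:,0]
    d=np.c_[s,np.ones(len(s))]@p["pose"][:3,:3].T; o=p["pose"][:3,3]
    return o+d*((z-o[2])/d[:,2])[:,None]
E
python3 - <<'E'
import cv2
a=cv2.imread('pics/top0.png')
c=[cv2.resize(a[y:y+100,x:x+100],None,fx=4,fy=4,interpolation=cv2.INTER_CUBIC) for x,y in((245,180),(140,165))]
cv2.imwrite('pics/crop1.png',cv2.convertScaleAbs(cv2.hconcat(c),alpha=1.3))
E
```

```text
(no output)
```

View pics/crop1.png

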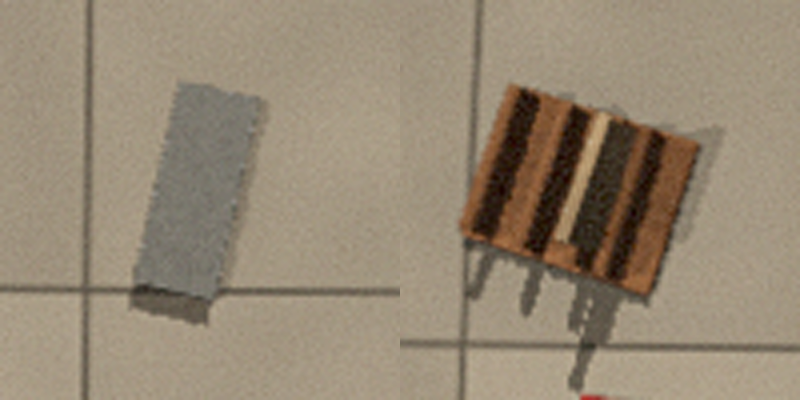

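The crop shows the small bar, with its top face at crop (180,83), (265,100), (215,298), (138,283). It also shows the wooden stand with the light board top. Next I'll fit poses and overlay them.

```bash
cat >> h.py <<'E'
def rect(c):  # from corner pts: centre, edge lengths, yaw of longest
    c=c[:,:2]; a=(c[1]-c[0]+c[2]-c[3])/2; b=(c[3]-c[0]+c[2]-c[1])/2
    return c.mean(0),np.linalg.norm(a),np.linalg.norm(b),np.degrees(np.arctan2(a[1],a[0])),np.degrees(np.arctan2(b[1],b[0]))
E
python3 - <<'E'
from h import *
np.set_printoptions(precision=4,suppress=True)
S=ray("top",[(290,200.75),(311.25,205),(298.75,254.5),(279.5,250.75)],.025);print("stone",rect(S))
D=ray("top",[(168,186.25),(214.5,200.75),(202.5,239.5),(155.75,223)],.012);print("stand",rect(D))
T=ray("top",[(370,192),(421,199),(411,267),(359,259)],.008);print("tray",rect(T))
b=ray("top",[((600-400)/4+140,115/4+165),((567-400)/4+140,240/4+165)],.132);print("board top",b)
L=ray("top",[(400,290),(422,300)],.03)
print("mug",ray("top",[(365,122)],0.04),"cont",ray("top",[(277,120)],.03))
E
```

```text
stone (array([ 0.4506, -0.0398]), np.float64(0.059302410266821114), np.float64(0.14727949917527677), np.float64(-100.84170009917473), np.float64(167.2702634795717))
stand (array([0.4947, 0.2843]), np.float64(0.14888566463529332), np.float64(0.11708095624228101), np.float64(-107.6998329702461), np.float64(164.11893282156754))
tray (array([ 0.4497, -0.3194]), np.float64(0.15294051820687216), np.float64(0.20134567939210954), np.float64(-97.9810823314861), np.float64(169.74437860186458))
board top [[0.5292 0.2406 0.132 ]
 [0.4458 0.2595 0.132 ]]
mug [[ 0.7626 -0.2453  0.04  ]] cont [[0.771  0.0146 0.03  ]]
```

```bash
cat >> h.py <<'E'
def Rt(yaz,tilt=0):  # tool down with y at azimuth yaz deg, then tilted about own y
    a=np.radians(yaz); y=np.array([np.cos(a),np.sin(a),0]); z=np.array([0,0,-1.]); x=np.cross(y,z)
    return np.c_[x,y,z]@R.from_euler('y',tilt,degrees=True).as_matrix()
def row(pos,Rm):
    o=env.get_obs(); A=R.from_rotvec(o["eef_rot"]).as_matrix()
    rv=R.from_matrix(A.T@Rm).as_rotvec(degrees=True); s=A.T@(np.array(pos)-o["tcp_pos"])*1e3
    print("row",np.round(rv,1),np.round(s,1),"dist",round(np.linalg.norm(s)),"t",round(o["t"],2))
def st():
    o=env.get_obs(); A=R.from_rotvec(o["eef_rot"]).as_matrix()
    print("t%.2f"%o["t"],"tcp",o["tcp_pos"].round(4),"z",A[:,2].round(3),"y",A[:,1].round(3),"q",o["joint_positions"].round(3),"F",o["ft_force"].round(1),"gap",round(o["finger_gap"],4),"ff",round(float(o["finger_force"]),1))
E
python3 - <<'E'
from h import *
st(); row([.431,-.0354,.2],Rt(77.3))
print("bigstone",ray("top",[(388,327)],.03))
E
```

```text
t0.10 tcp [0.1686 0.6529 0.2375] z [-0.001 -0.002 -1.   ] y [ 0.25   0.968 -0.002] q [ 1.281  0.265  1.605 -0.     1.274 -0.037] F [-0.5  0.2 -0.2] gap 0.0881 ff 0.0
row [-0.1 -0.  -1.8] [-426.2 -600.8   38.7] dist 738 t 0.1
bigstone [[ 0.1723096  -0.30169339  0.03      ]]
```

Emit:
step_arm --motion '[0,14,0,0,0,0,1,0,14,0,0,0,0,1]'

```text
t: 0.27
tcp_pos: [0.1665, 0.6545, 0.2395]
eef_rot: [-0.359, -2.871, -0.048]
ft_force: [0.0, -1.1, -1.5]
finger_gap: 0.0882
finger_force: 0.0
```

```bash
python3 -c "
from h import *
st(); row([.431,-.0354,.2],Rt(77.3))"
```

```text
t0.27 tcp [0.1665 0.6545 0.2395] z [-0.239  0.063 -0.969] y [0.246 0.969 0.002] q [ 1.161  0.279  1.603  0.256  1.307 -0.234] F [ 0.  -1.1 -1.5] gap 0.0882 ff 0.0
row [  0.3 -14.3  -1.5] [-422.5 -603.6  -68.3] dist 740 t 0.27
```

Tilting left drives q4 positive, as expected. Moving over the stone.

Emit:
step_arm --motion '[0,-14.3,-1.5,-422,-604,-68,1,0,-14.3,-1.5,-422,-604,-68,1,0,-14.3,-1.5,-422,-604,-68,1,0,-14.3,-1.5,-422,-604,-68,1,0,-14.3,-1.5,-422,-604,-68,1,0,-14.3,-1.5,-422,-604,-68,1,0,-14.3,-1.5,-422,-604,-68,1,0,-14.3,-1.5,-422,-604,-68,1,0,-14.3,-1.5,-422,-604,-68,1,0,-14.3,-1.5,-422,-604,-68,1,0,-14.3,-1.5,-422,-604,-68,1,0,-14.3,-1.5,-422,-604,-68,1,0,-14.3,-1.5,-422,-604,-68,1,0,-14.3,-1.5,-422,-604,-68,1,0,-14.3,-1.5,-422,-604,-68,1,0,-14.3,-1.5,-422,-604,-68,1,0,-14.3,-1.5,-422,-604,-68,1,0,-14.3,-1.5,-422,-604,-68,1,0,-14.3,-1.5,-422,-604,-68,1,0,-14.3,-1.5,-422,-604,-68,1]'

```text
t: 1.93
tcp_pos: [0.4299, -0.039, 0.2021]
eef_rot: [0.362, 3.117, 0.004]
ft_force: [0.3, 0.8, -0.1]
finger_gap: 0.0879
finger_force: 0.0
```

```bash
python3 - <<'E'
from h import *
st(); p=env.camera_params("wrist"); cv2.imwrite("pics/w1.png",env.read_camera("wrist")[:,:,::-1])
np.save("w1.npy",p,allow_pickle=True)
print(p["pose"].round(3)); print(proj("wrist",[[.4506,-.0398,.025]],p))
E
```

```text
t1.93 tcp [ 0.4299 -0.039   0.2021] z [ 0.004  0.002 -1.   ] y [0.229 0.973 0.003] q [-0.151 -0.187  2.14   0.003  1.185 -1.492] F [ 0.3  0.8 -0.1] gap 0.0879 ff 0.0
[[ 0.229  0.923  0.31   0.351]
 [ 0.973 -0.218 -0.07  -0.021]
 [ 0.003  0.318 -0.948  0.348]
 [ 0.     0.     0.     1.   ]]
[[280.37716869 202.82707866]]
```

View pics/w1.png

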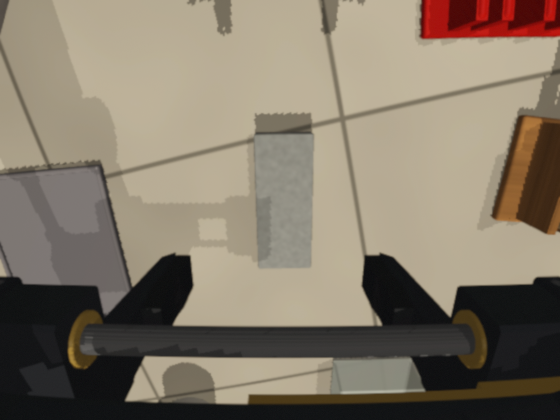

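The wrist view shows the stone's top face at (255,132), (313,133), (312,267), (257,267), with the tray at left and the wooden stand at right.

```bash
python3 - <<'E'
from h import *
p=np.load("w1.npy",allow_pickle=True).item()
print(rect(ray("wrist",[(255,132),(313,133),(312,267),(257,267)],.025,p)))
print(ray("wrist",[(101,165),(0,175)],.008,p))
row([.431,-.0375,.003],Rt(77.3))
E
```

```text
(array([ 0.45323763, -0.03613986]), np.float64(0.05983441628994015), np.float64(0.1490642411271367), np.float64(76.24672775678339), np.float64(-12.623889950106587))
[[ 0.36875475 -0.22110904  0.008     ]
 [ 0.35003783 -0.34304526  0.008     ]]
row [ 0.2  0.2 -0.4] [ -0.6   0.  199.1] dist 199 t 1.98
```

```bash
python3 -c "
from h import *
row([.4325,-.0336,.004],Rt(77.4))"
```

```text
row [ 0.2  0.2 -0.5] [ -1.1   4.2 198.1] dist 198 t 1.98
```

Emit:
step_arm --motion '[0.2,0.2,-0.5,-1,4,40,1,0.2,0.2,-0.5,-1,4,80,1,0.2,0.2,-0.5,-1,4,120,1,0.2,0.2,-0.5,-1,4,150,1,0.2,0.2,-0.5,-1,4,170,1,0.2,0.2,-0.5,-1,4,182,1,0.2,0.2,-0.5,-1,4,190,1,0.2,0.2,-0.5,-1,4,195,1,0.2,0.2,-0.5,-1,4,198,1,0.2,0.2,-0.5,-1,4,198,1,0.2,0.2,-0.5,-1,4,198,1]' --squeeze 50

```text
t: 2.9
tcp_pos: [0.434, -0.0335, 0.0054]
eef_rot: [0.341, 3.12, -0.001]
ft_force: [0.4, 0.3, -0.4]
finger_gap: 0.088
finger_force: 0.0
```

Emit:
step_arm --motion '[0,0,0,0,0,0,-1,0,0,0,0,0,0,-1,0,0,0,0,0,0,-1,0,0,0,0,0,0,-1,0,0,0,0,0,0,-1,0,0,0,0,0,0,-1]' --squeeze 50

```text
t: 3.4
tcp_pos: [0.4335, -0.0337, 0.005]
eef_rot: [0.342, 3.121, -0.0]
ft_force: [0.8, 1.9, 2.6]
finger_gap: 0.0596
finger_force: 50.0
```

```bash
python3 -c "
from h import *
st(); row([.45,-.30,.2],Rt(-35))"
```

```text
t3.40 tcp [ 0.4335 -0.0337  0.005 ] z [ 0.002 -0.001 -1.   ] y [ 0.217  0.976 -0.   ] q [-0.135  0.097  2.297 -0.     0.745 -1.487] F [0.8 1.9 2.6] gap 0.0596 ff 50.0
row [1.000e-01 1.000e-01 1.125e+02] [ -74.3 -256.4 -194.8] dist 330 t 3.4
```

Emit:
step_arm --motion '[0,0,0,0,0,-25,-1,0,0,0,0,0,-60,-1,0,0,0,0,0,-100,-1,0,0,7,-5,-16,-130,-1,0,0,14,-10,-32,-160,-1,0,0,21,-14,-48,-190,-1,0,0,28,-18,-64,-215,-1,0,0,35,-23,-80,-215,-1,0,0,42,-28,-96,-215,-1,0,0,49,-32,-112,-215,-1,0,0,56,-37,-128,-215,-1,0,0,63,-42,-144,-215,-1,0,0,70,-46,-160,-215,-1,0,0,77,-51,-176,-215,-1,0,0,84,-56,-192,-215,-1,0,0,91,-60,-208,-215,-1,0,0,98,-65,-224,-215,-1,0,0,105,-70,-240,-215,-1,0,0,112,-74,-256,-215,-1,0,0,112,-74,-256,-215,-1]'

```text
t: 5.07
tcp_pos: [0.4489, -0.3018, 0.2185]
eef_rot: [2.784, 1.454, -0.001]
ft_force: [-0.1, -0.5, -2.8]
finger_gap: 0.0595
finger_force: 50.0
```

```bash
python3 -c "
from h import *
st(); row([.454,-.314,.2],Rt(-35,90))"
```

```text
t5.07 tcp [ 0.4489 -0.3018  0.2185] z [-0.    -0.001 -1.   ] y [ 0.821 -0.571  0.001] q [-6.370e-01  2.400e-02  1.914e+00 -1.000e-03  1.202e+00 -2.900e-02] F [-0.1 -0.5 -2.8] gap 0.0595 ff 50.0
row [-0.1 90.1  0.1] [-7.1 11.1 18.5] dist 23 t 5.07
```

Emit:
step_arm --motion '[0,7,0,-7,11,5,-1,0,14,0,-7,11,5,-1,0,21,0,-7,11,5,-1,0,28,0,-7,11,5,-1,0,35,0,-7,11,5,-1,0,42,0,-7,11,5,-1,0,49,0,-7,11,5,-1,0,56,0,-7,11,5,-1,0,63,0,-7,11,5,-1,0,70,0,-7,11,5,-1,0,77,0,-7,11,5,-1,0,84,0,-7,11,5,-1,0,90,0,-7,11,5,-1,0,90,0,-7,11,5,-1,0,90,0,-7,11,5,-1,0,90,0,-7,11,5,-1,0,90,0,-7,11,5,-1]'

```text
t: 6.48
tcp_pos: [0.4552, -0.3118, 0.2163]
eef_rot: [-1.639, -0.869, -1.638]
ft_force: [0.1, 0.9, -4.5]
finger_gap: 0.0595
finger_force: 50.0
```

```bash
python3 - <<'E'
from h import *
st(); row([.454,-.314,.110],Rt(-35,90))
cv2.imwrite("pics/s2.png",env.read_camera("side")[:,:,::-1])
E
```

```text
t6.48 tcp [ 0.4552 -0.3118  0.2163] z [ 0.566  0.824 -0.004] y [ 0.824 -0.566  0.005] q [-1.192  0.63   1.852  1.082  1.916 -1.004] F [ 0.1  0.9 -4.5] gap 0.0595 ff 50.0
row [-0.5  0.2  0.3] [-106.3   -0.4   -2.1] dist 106 t 6.48
```

View pics/s2.png

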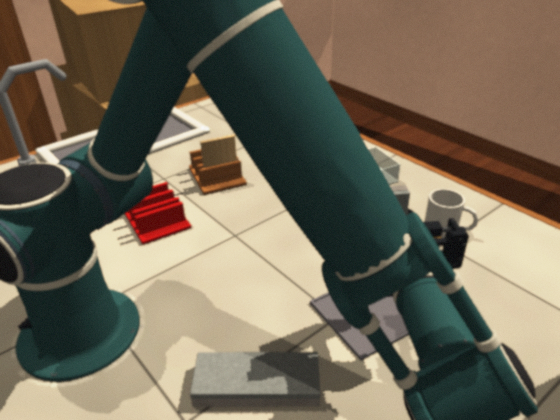

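The stone is hidden behind the wrist in this view, so I'll check how it sits in the grip with the wrist camera.

```bash
python3 - <<'E'
from h import *
p=env.camera_params("wrist"); im=env.read_camera("wrist")[:,:,::-1].copy()
o=env.get_obs(); A=R.from_rotvec(o["eef_rot"]).as_matrix()
c=np.array([[x,y,z] for x in(-.094,.056) for y in(-.03,.03) for z in(-.020,.005)])
uv=proj("wrist",c@A.T+o["tcp_pos"],p)
for i in range(8):
    for j in range(i):
        if bin(i^j).count('1')==1: cv2.line(im,*[tuple(int(v) for v in np.clip(uv[k],-2000,2000)) for k in(i,j)],(0,255,0),1)
cv2.imwrite("pics/w2.png",im)
E
```

```text
(no output)
```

View pics/w2.png

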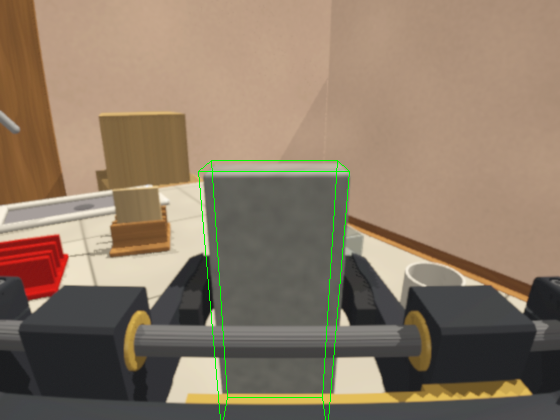

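The wrist view shows the stone close to the predicted box. Its near face looks a little narrower at the top (row 175, columns 203–349), so it may lean slightly in the grip. I'll fit that lean.

```bash
python3 - <<'E'
from h import *
from scipy.optimize import least_squares
im=cv2.cvtColor(cv2.GaussianBlur(env.read_camera("wrist"),(3,3),0),cv2.COLOR_RGB2GRAY).astype(int)
p=env.camera_params("wrist");o=env.get_obs(); A=R.from_rotvec(o["eef_rot"]).as_matrix()
for r in (165,180,190,205,220,235,250): print(r,im[r,192:222:2],im[r,334:360:2])
print("col275",im[150:190:2,275])
E
```

```text
165 [165 165 165 165 165 165 165 166 167 166 161 165 171 171 171] [183 182 181 172 158 151 150 150 150 150 150 151 150]
180 [166 167 168 175 183 166 106  93  94  93  93  93  94  95  96] [ 97  98  98  98  98  97  96 105 135 150 150 151 151]
190 [217 217 217 218 218 213 146  93  94  94  94  94  94  94  95] [ 96  97  98  98  97  96  98 118 147 152 151 152 152]
205 [217 217 217 216 211 203 178 111  96  97  97  97  97  96  95] [ 94  95  95  96  97  98 106 136 152 153 153 153 152]
220 [219 219 220 220 220 220 216 166 102  97  97  97  96  95  94] [ 94  94  93  93  93  95 100  84  73  73  72  73  83]
235 [217 217 217 216 216 216 215 203 133  97  97  97  97  96  96] [ 92  92  94  95  96 106 144 164 165 165 166 169 173]
250 [217 217 217 216 216 215 216 216 188 111 100 100  99  97  95] [ 94  94  94  95  97 126 173 181 169 152 144 144 145]
col275 [167 167 166 165 166 166 167 179 184 179 177 177 156 120  96  92  93  95
  95  96]
```

```bash
python3 - <<'E'
from h import *
from scipy.optimize import least_squares
p=env.camera_params("wrist");o=env.get_obs(); A=R.from_rotvec(o["eef_rot"]).as_matrix()
rows=np.array([180,190,205,235,250]);Lc=np.array([203.3,204.2,205,207.6,209.]);Rc=np.array([349.5,348.6,347.8,345.7,344.6])
def pr(v,P):
    x,y,z,t=v
    Q=P@R.from_euler('y',t,degrees=True).as_matrix().T+[x,y,z]
    return proj("wrist",Q@A.T+o["tcp_pos"],p)
s=np.linspace(-.02,.075,20)
def f(v):
    l=pr(v,np.c_[s,0*s-.03,0*s-.0125]);r=pr(v,np.c_[s,0*s+.03,0*s-.0125])
    if l[:,0].mean()>r[:,0].mean(): l,r=r,l
    i=lambda e:np.interp(rows,*e[np.argsort(e[:,1])][:,::-1].T)
    tp=pr(v,np.array([[.075,0,-.0125],[.075,0,.0125]]))[:,1]-[175,164]
    return np.r_[i(l)-Lc,i(r)-Rc,tp]
for v0 in ([-.019,0,-.0075,0],):
    r=least_squares(f,v0,x_scale=[.01,.01,.01,1]);print(r.x,r.fun.round(2))
v=r.x
for t in(0,2): print(t,f([-.019,v[1],v[2],t]).round(1))
E
```

```text
[-0.02096349  0.00092753 -0.00479862 -0.01979157] [ 0.17 -0.02  0.27 -0.1  -0.35  0.05  0.25 -0.02 -0.13 -0.16  0.03 -0.03]
0 [ 0.2 -0.   0.3 -0.1 -0.4  0.1  0.3 -0.  -0.1 -0.2 -4.7 -4.1]
2 [-1.3 -1.4 -1.  -1.  -1.1  1.5  1.6  1.2  0.8  0.6 -2.2 -4. ]
```

No lean; the stone's lower end is 96 mm below the TCP, so contact should come at TCP z≈0.100.

Emit:
step_arm --motion '[-0.4,0.2,0.3,-30,0,-2,-1,-0.4,0.2,0.3,-60,0,-2,-1,-0.4,0.2,0.3,-85,0,-2,-1,-0.4,0.2,0.3,-98,0,-2,-1,-0.4,0.2,0.3,-105,0,-2,-1,-0.4,0.2,0.3,-109,0,-2,-1,-0.4,0.2,0.3,-112,0,-2,-1,-0.4,0.2,0.3,-113,0,-2,-1,-0.4,0.2,0.3,-113,0,-2,-1,-0.4,0.2,0.3,-113,0,-2,-1]'

```text
t: 7.47
tcp_pos: [0.454, -0.3137, 0.1027]
eef_rot: [-1.639, -0.853, -1.643]
ft_force: [0.2, -0.2, -3.6]
finger_gap: 0.0595
finger_force: 50.0
```

```bash
python3 -c "
from h import *
st(); row([.454,-.314,.100],Rt(-35,90))"
```

```text
t7.47 tcp [ 0.454  -0.3137  0.1027] z [0.572 0.82  0.003] y [ 0.82  -0.572 -0.002] q [-1.197  0.825  1.816  1.043  1.843 -1.142] F [ 0.2 -0.2 -3.6] gap 0.0595 ff 50.0
row [-0.1 -0.2 -0.1] [-2.7  0.2 -0.3] dist 3 t 7.47
```

Emit:
step_arm --motion '[0,-0.1,0,-1,0,0,-1,0,-0.1,0,-2,0,0,-1,0,-0.1,0,-2.5,0,0,-1,0,-0.1,0,-3,0,0,-1,0,-0.1,0,-3,0,0,-1]'

```text
t: 7.88
tcp_pos: [0.4538, -0.3133, 0.0991]
eef_rot: [-1.64, -0.852, -1.642]
ft_force: [-0.1, -0.5, -3.1]
finger_gap: 0.0596
finger_force: 50.0
```

Emit:
step_arm --motion '[0,0,0,-1,0,0,-1,0,0,0,-1.5,0,0,-1,0,0,0,-2,0,0,-1,0,0,0,-2,0,0,-1]'

```text
t: 8.22
tcp_pos: [0.4538, -0.3135, 0.099]
eef_rot: [-1.636, -0.852, -1.644]
ft_force: [-0.3, -0.8, 5.5]
finger_gap: 0.0596
finger_force: 50.0
```

Contact. I'll release gently and back off along the tool.

Emit:
step_arm --motion '[0,0,0,0.5,0,0,-1,0,0,0,0.5,0,0,-1,0,0,0,0.5,0,0,0.6,0,0,0,0.5,0,0,0.8,0,0,0,0.5,0,0,1,0,0,0,0.5,0,0,1,0,0,0,0.5,0,0,1,0,0,0,0.5,0,0,1]' --squeeze 5

```text
t: 8.88
tcp_pos: [0.4538, -0.3132, 0.0972]
eef_rot: [-1.641, -0.852, -1.641]
ft_force: [0.0, 0.5, 0.3]
finger_gap: 0.0882
finger_force: 0.0
```

```bash
python3 - <<'E'
from h import *
st(); cv2.imwrite("pics/w3.png",env.read_camera("wrist")[:,:,::-1])
E
```

```text
t8.88 tcp [ 0.4538 -0.3132  0.0972] z [0.572 0.82  0.002] y [ 0.82  -0.572 -0.004] q [-1.197  0.834  1.815  1.041  1.838 -1.146] F [0.  0.5 0.3] gap 0.0882 ff 0.0
```

View pics/w3.png

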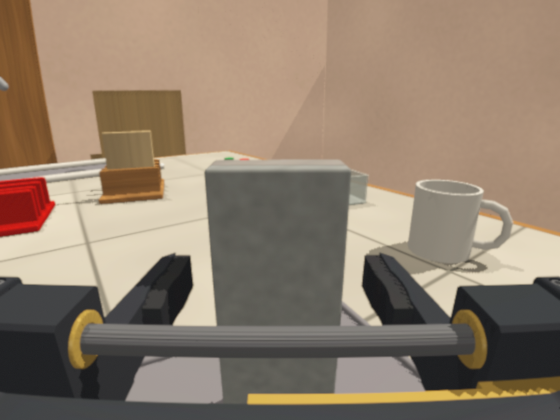

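It stands free in the tray with both fingers clear. Backing out and rising.

Emit:
step_arm --motion '[0,0,0,0.5,0,-10,1,0,0,0,0.5,0,-25,1,0,0,0,0.5,0,-45,1,0,0,0,0.5,0,-70,1,0,0,0,10,0,-80,1,0,0,0,40,0,-80,1,0,0,0,80,0,-80,1,0,0,0,120,0,-80,1,0,0,0,150,0,-80,1,0,0,0,150,0,-80,1]'

```text
t: 9.77
tcp_pos: [0.4083, -0.3819, 0.2543]
eef_rot: [-1.643, -0.864, -1.646]
ft_force: [0.2, -0.3, 0.2]
finger_gap: 0.0883
finger_force: 0.0
```

```bash
python3 - <<'E'
from h import *
st(); row([.41,-.37,.26],Rt(-35)); row([.451,-.3173,.26],Rt(55))
E
```

```text
t9.77 tcp [ 0.4083 -0.3819  0.2543] z [ 0.573  0.82  -0.002] y [ 0.82  -0.573  0.007] q [-1.294  0.633  1.744  1.037  2.022 -0.939] F [ 0.2 -0.3  0.2] gap 0.0883 ff 0.0
row [  0.3 -89.9   0.4] [ 5.8 -5.3 10.7] dist 13 t 9.77
row [ 69.3 -68.9 -69. ] [ 5.9 -1.9 77.4] dist 78 t 9.77
```

Emit:
step_arm --motion '[4,-4,-4,6,-2,0,1,8,-8,-8,6,-2,0,1,12,-12,-12,6,-2,0,1,16,-16,-16,6,-2,0,1,20,-20,-20,6,-2,10,1,24,-24,-24,6,-2,10,1,28,-28,-28,6,-2,20,1,32,-32,-32,6,-2,20,1,36,-36,-36,6,-2,30,1,40,-40,-40,6,-2,30,1,44,-44,-44,6,-2,40,1,48,-48,-48,6,-2,40,1,52,-52,-52,6,-2,50,1,56,-56,-56,6,-2,60,1,60,-60,-60,6,-2,70,1,64,-64,-64,6,-2,77,1,68,-68,-68,6,-2,77,1,69.3,-68.9,-69,6,-2,77,1,69.3,-68.9,-69,6,-2,77,1,69.3,-68.9,-69,6,-2,77,1]'

```text
t: 11.43
tcp_pos: [0.4504, -0.315, 0.2534]
eef_rot: [-0.943, -2.986, -0.014]
ft_force: [0.3, -0.3, 0.2]
finger_gap: 0.0881
finger_force: 0.0
```

```bash
python3 - <<'E'
from h import *
st(); row([.451,-.3173,.110],Rt(55))
p=env.camera_params("wrist"); im=env.read_camera("wrist")[:,:,::-1].copy()
c=np.array([[x,y,z] for x in(-.03,.03) for y in(-.0125,.0125) for z in(.004,.154)])
uv=proj("wrist",c@R.from_euler('z',-35,degrees=True).as_matrix().T+[.451,-.3173,0],p)
for i in range(8):
    for j in range(i):
        if bin(i^j).count('1')==1: cv2.line(im,*[tuple(int(v) for v in uv[k]) for k in(i,j)],(0,255,0),1)
cv2.imwrite("pics/w4.png",im)
E
```

```text
t11.43 tcp [ 0.4504 -0.315   0.2534] z [-0.007  0.012 -1.   ] y [0.574 0.819 0.006] q [-0.659  0.026  1.848  0.005  1.281 -1.619] F [ 0.3 -0.3  0.2] gap 0.0881 ff 0.0
row [ 0.3 -0.7 -0.1] [ -3.6  -2.3 143.3] dist 143 t 11.43
```

View pics/w4.png

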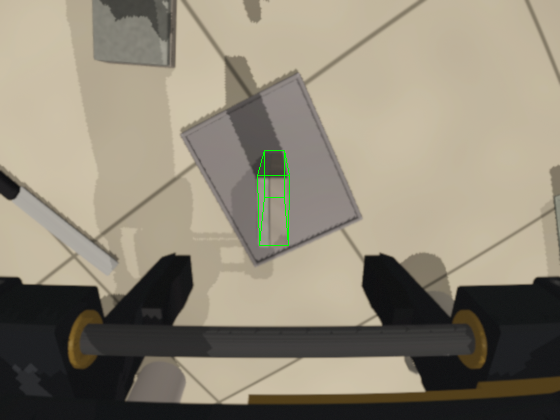

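The stone stands upright in the tray, its top face at columns 258–289, rows 177–245, matching the prediction. Descending to take it by its top end.

Emit:
step_arm --motion '[0.3,-0.7,0,-3.6,-2.3,30,1,0.3,-0.7,0,-3.6,-2.3,65,1,0.3,-0.7,0,-3.6,-2.3,95,1,0.3,-0.7,0,-3.6,-2.3,118,1,0.3,-0.7,0,-3.6,-2.3,133,1,0.3,-0.7,0,-3.6,-2.3,140,1,0.3,-0.7,0,-3.6,-2.3,143,1,0.3,-0.7,0,-3.6,-2.3,143,1,0.3,-0.7,0,-3.6,-2.3,143,1]'

```text
t: 12.23
tcp_pos: [0.4521, -0.3187, 0.1112]
eef_rot: [0.945, 2.993, -0.002]
ft_force: [0.3, -0.7, -0.4]
finger_gap: 0.0884
finger_force: 0.0
```

```bash
python3 -c "
from h import *
st(); row([.451,-.3173,.110],Rt(55))"
```

```text
t12.23 tcp [ 0.4521 -0.3187  0.1112] z [ 0.002 -0.002 -1.   ] y [ 0.574  0.819 -0.   ] q [-0.659  0.148  1.992 -0.     0.998 -1.618] F [ 0.3 -0.7 -0.4] gap 0.0884 ff 0.0
row [-0.   0.2 -0. ] [1.7 0.5 1.2] dist 2 t 12.23
```

Emit:
step_arm --motion '[0,0.2,0,1.5,0.5,1,0.2,0,0.2,0,1.5,0.5,1,-0.2,0,0.2,0,1.5,0.5,1,-0.2,0,0.2,0,1.5,0.5,1,-0.2,0,0.2,0,1.5,0.5,1,-0.4,0,0.2,0,1.5,0.5,1,-1,0,0.2,0,1.5,0.5,1,-1,0,0.2,0,1.5,0.5,1,-1]' --squeeze 10

```text
t: 12.9
tcp_pos: [0.4505, -0.3163, 0.1094]
eef_rot: [-0.943, -2.995, -0.0]
ft_force: [-0.3, 0.3, 1.2]
finger_gap: 0.0367
finger_force: 0.0
```

Emit:
step_arm --motion '[0,0,0,0,0,0,-1,0,0,0,0,0,0,-1,0,0,0,0,0,0,-1,0,0,0,0,0,-3,-1,0,0,0,0,0,-15,-1,0,0,0,0,0,-40,-1,0,0,0,0,0,-75,-1,0,0,0,0,0,-110,-1,0,0,0,0,0,-140,-1,0,0,0,0,0,-150,-1,0,0,0,0,0,-150,-1]' --squeeze 50

```text
t: 13.82
tcp_pos: [0.4525, -0.3178, 0.2636]
eef_rot: [0.942, 2.991, -0.004]
ft_force: [1.2, -0.8, -3.2]
finger_gap: 0.0248
finger_force: 50.0
```

```bash
python3 -c "
from h import *
st(); row([.505,.318,.27],Rt(73))"
```

```text
t13.82 tcp [ 0.4525 -0.3178  0.2636] z [ 0.004 -0.004 -1.   ] y [ 0.573  0.819 -0.001] q [-0.657  0.014  1.84  -0.     1.281 -1.617] F [ 1.2 -0.8 -3.2] gap 0.0248 ff 50.0
row [ -0.1   0.3 -18. ] [321.4 551.   -8.6] dist 638 t 13.82
```

Emit:
step_arm --motion '[0,0.3,-1,20,34,-20,-1,0,0.3,-2,40,68,-40,-1,0,0.3,-4,60,102,-40,-1,0,0.3,-6,80,136,-40,-1,0,0.3,-8,100,170,-40,-1,0,0.3,-10,120,204,-40,-1,0,0.3,-12,140,238,-40,-1,0,0.3,-14,160,272,-40,-1,0,0.3,-16,180,306,-40,-1,0,0.3,-18,200,340,-40,-1,0,0.3,-18,220,374,-40,-1,0,0.3,-18,240,408,-40,-1,0,0.3,-18,258,440,-40,-1,0,0.3,-18,270,460,-40,-1,0,0.3,-18,274,467,-40,-1,0,0.3,-18,274,467,-40,-1,0,0.3,-18,274,467,-40,-1]'

```text
t: 15.23
tcp_pos: [0.4931, 0.2225, 0.2974]
eef_rot: [-0.461, -3.098, 0.001]
ft_force: [0.4, -0.5, -4.0]
finger_gap: 0.0247
finger_force: 50.0
```

```bash
cat > ov.py <<'E'
from h import *
def boxes(im,n,p,c,yaw,bx,col):
    M=R.from_euler('z',yaw,degrees=True).as_matrix()
    for (x0,x1,y0,y1,z0,z1) in bx:
        P=np.array([[x,y,z] for x in(x0,x1) for y in(y0,y1) for z in(z0,z1)])
        uv=proj(n,P@M.T+[c[0],c[1],0],p)
        for i in range(8):
            for j in range(i):
                if bin(i^j).count('1')==1: cv2.line(im,*[tuple(int(round(v)) for v in uv[k]) for k in(i,j)],col,1)
STAND=[(-.06,.06,-.075,.075,0,.012)]+[(-.055,.055,y,y+.01,.012,.062) for y in(.05,.01,-.0285,-.0515)]
E
python3 - <<'E'
from ov import *
st()
p=env.camera_params("wrist"); im=env.read_camera("wrist")[:,:,::-1].copy()
np.save("w5.npy",p,allow_pickle=True); cv2.imwrite("pics/w5raw.png",im)
boxes(im,"wrist",p,(.4947,.2843),-16.8,STAND,(0,255,0))
cv2.imwrite("pics/w5.png",im)
E
```

```text
t15.23 tcp [0.4931 0.2225 0.2974] z [-0.01   0.001 -1.   ] y [ 0.291  0.957 -0.002] q [ 0.375 -0.017  1.81   0.004  1.358 -0.901] F [ 0.4 -0.5 -4. ] gap 0.0247 ff 50.0
```

View pics/w5.png

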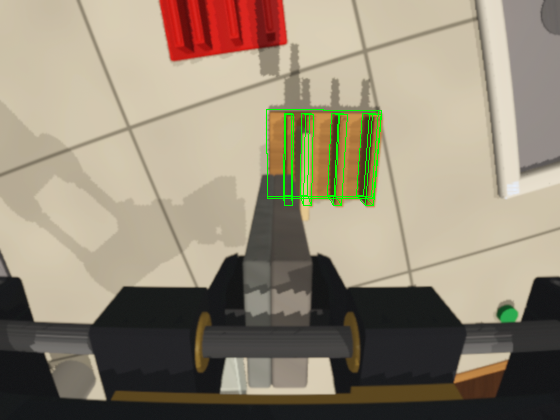

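The overlay of the estimated stand pose fits: base at columns 267–381, rows 107–198, with the empty slot around columns 343–362. I'll refine it numerically.

```bash
python3 - <<'E'
from ov import *
p=np.load("w5.npy",allow_pickle=True).item(); im=cv2.imread("pics/w5raw.png").astype(int)
for r in (130,155): print(r,"cols262-390 G:",im[r,262:390,1].tolist())
for c in (350,374): print(c,"rows 98-215",im[98:215,c,1].tolist())
M=R.from_euler('z',-16.8,degrees=True).as_matrix()
for nm,y,z in [("b-",-.075,.012),("b+",.075,.012)]+[(f"f{y}",y,.062) for y in(.05,.06,.01,.02)]+[("fl.05",.05,.012),("fl.02",.02,.012)]:
    x=np.linspace(-.055,.055,30); uv=proj("wrist",np.c_[x,0*x+y,0*x+z]@M.T+[.4947,.2843,0],p); uv=uv[np.argsort(uv[:,1])]
    print(nm,[round(float(np.interp(r,uv[:,1],uv[:,0])),1) for r in(130,155)])
print("slot fl ends x=-.06/.06 at y.035",proj("wrist",np.array([[-.06,.035,.012],[.06,.035,.012]])@M.T+[.4947,.2843,0],p).round(1))
E
```

```text
130 cols262-390 G: [198, 197, 197, 194, 185, 163, 132, 117, 130, 138, 138, 132, 124, 122, 122, 123, 122, 123, 121, 122, 122, 117, 101, 76, 74, 102, 119, 120, 125, 129, 129, 125, 108, 82, 71, 70, 71, 73, 76, 79, 80, 81, 82, 81, 85, 97, 107, 116, 125, 131, 133, 134, 133, 137, 142, 144, 144, 142, 134, 126, 125, 125, 125, 125, 125, 125, 125, 124, 114, 92, 70, 58, 51, 49, 49, 50, 53, 80, 115, 118, 120, 127, 132, 133, 133, 132, 140, 141, 132, 127, 126, 126, 126, 127, 127, 128, 127, 125, 117, 100, 76, 61, 53, 49, 48, 49, 51, 51, 50, 51, 61, 88, 109, 115, 120, 127, 131, 133, 132, 134, 139, 157, 179, 190, 192, 193, 193, 193]
155 cols262-390 G: [174, 174, 174, 174, 172, 162, 136, 106, 107, 114, 116, 115, 115, 115, 115, 116, 116, 116, 116, 116, 116, 111, 95, 72, 70, 88, 102, 106, 110, 112, 111, 98, 76, 67, 70, 71, 71, 71, 86, 124, 158, 173, 178, 179, 179, 179, 178, 174, 161, 146, 136, 133, 134, 136, 136, 135, 128, 121, 118, 118, 118, 118, 118, 118, 117, 118, 113, 97, 73, 60, 54, 51, 51, 52, 52, 67, 94, 109, 116, 123, 130, 132, 133, 131, 134, 135, 129, 122, 121, 121, 120, 121, 121, 120, 121, 120
[... 873 characters left out ...]
, 95, 98, 102, 102, 104, 102, 101, 104, 105, 108, 109, 111, 116, 119, 118, 115, 114, 114, 113, 112, 112, 113, 114, 116, 117, 118, 117, 118, 118, 118, 119, 119, 120, 120, 120, 122, 122, 123, 124, 124, 125, 125, 126, 127, 128, 128, 129, 129, 130, 130, 130, 130, 131, 131, 132, 131, 132, 132, 133, 133, 133, 133, 133, 133, 133, 132, 133, 133, 133, 133, 133, 133, 134, 134, 133, 134, 134, 134, 134, 135, 135, 138, 142, 145, 147, 150, 159, 179, 193, 197, 197, 197, 197, 197, 197]
b- [265.9, 266.2]
b+ [379.2, 377.1]
f0.05 [371.2, 369.2]
f0.06 [379.6, 377.5]
f0.01 [337.2, 335.9]
f0.02 [345.7, 344.3]
fl.05 [360.5, 358.8]
fl.02 [337.9, 336.7]
slot fl ends x=-.06/.06 at y.035 [[350.4 109.3]
 [345.  198.2]]
```

```bash
python3 - <<'E'
from ov import *
p=np.load("w5.npy",allow_pickle=True).item(); im=cv2.imread("pics/w5raw.png").astype(int)
o=env.get_obs(); A=R.from_rotvec(o["eef_rot"]).as_matrix()
for r in (205,225,245): print(r,"cols 240-322 G:",im[r,240:322,1].tolist())
print("col 275 rows 165-185",im[165:190,275,1].tolist())
for x in(.03,-.03):
  for y in (-.0124,.0124):
    z=np.linspace(-.044,.1055,40); uv=proj("wrist",np.c_[0*z+x,0*z+y,z]@A.T+o["tcp_pos"],p); q=uv[np.argsort(uv[:,1])]
    print(x,y,[round(float(np.interp(r,q[:,1],q[:,0])),1) for r in(205,225,245)],"bottom",uv[-1].round(1))
E
```

```text
205 cols 240-322 G: [175, 175, 176, 180, 188, 195, 197, 197, 197, 197, 197, 197, 197, 194, 180, 142, 93, 72, 73, 74, 74, 74, 76, 76, 76, 77, 76, 76, 75, 75, 76, 77, 73, 70, 71, 73, 74, 74, 74, 74, 73, 73, 73, 73, 74, 74, 74, 74, 74, 74, 74, 74, 74, 73, 74, 73, 74, 74, 80, 104, 149, 182, 196, 198, 198, 198, 198, 196, 188, 169, 146, 141, 157, 178, 190, 192, 192, 191, 191, 192, 192, 192]
225 cols 240-322 G: [174, 174, 174, 174, 175, 178, 187, 195, 197, 193, 171, 123, 81, 73, 73, 73, 74, 73, 73, 74, 73, 73, 73, 73, 73, 73, 74, 74, 74, 75, 77, 74, 70, 70, 71, 73, 74, 74, 74, 74, 74, 74, 73, 74, 74, 73, 74, 72, 73, 73, 72, 73, 73, 72, 73, 73, 74, 73, 74, 73, 74, 75, 88, 128, 169, 190, 194, 194, 195, 195, 195, 195, 195, 195, 196, 195, 195, 195, 195, 196, 195, 196]
245 cols 240-322 G: [180, 181, 178, 181, 187, 184, 160, 109, 76, 73, 74, 73, 73, 73, 72, 73, 72, 72, 71, 72, 72, 71, 72, 71, 71, 72, 72, 71, 74, 74, 73, 69, 65, 65, 68, 70, 70, 70, 70, 71, 70, 70, 70, 70, 71, 71, 71, 71, 71, 71, 71, 72, 71, 71, 71, 71, 71, 72, 72, 72, 72, 72, 72, 73, 72, 73, 78, 109, 159, 188, 195, 195, 195, 195, 195, 195, 195, 195, 195, 195, 195, 195]
col 275 rows 165-185 [112, 113, 113, 115, 118, 120, 120, 117, 112, 98, 81, 72, 71, 70, 71, 71, 71, 71, 72, 73, 74, 75, 74, 74, 73]
0.03 -0.0124 [252.7, 247.9, 243.1] bottom [261.  170.6]
0.03 0.0124 [299.9, 304.3, 308.7] bottom [292.3 170.7]
-0.03 -0.0124 [262.0, 262.0, 261.5] bottom [262.  240.1]
-0.03 0.0124 [291.1, 291.1, 291.6] bottom [291.1 240.1]
```

```bash
python3 - <<'E'
from ov import *
from scipy.optimize import least_squares
p=np.load("w5.npy",allow_pickle=True).item()
o=env.get_obs(); A=R.from_rotvec(o["eef_rot"]).as_matrix()
rows=[205,225,245];L=np.array([255.2,251.2,247.]);Rr=np.array([299.8,303.2,307.6])
def f(v,zb=.1055):
    x,y,ty,tx=v; M=R.from_euler('yx',[ty,tx],degrees=True).as_matrix()
    out=[]
    for yy,ob in((-.0124,L),(.0124,Rr)):
        z=np.linspace(0,.125,40); P=np.c_[0*z+.03,0*z+yy,z]@M.T+[x,y,-.019]
        uv=proj("wrist",P@A.T+o["tcp_pos"],p);q=uv[np.argsort(uv[:,1])]; out.append(np.interp(rows,q[:,1],q[:,0])-ob)
    b=proj("wrist",(np.array([[.03,0,zb+.019]])@M.T+[x,y,-.019])@A.T+o["tcp_pos"],p)[0,1]
    return np.r_[out[0],out[1],b-174.3]
r=least_squares(f,[0,0,0,0],x_scale=[.01,.01,1,1]);print(r.x.round(4),r.fun.round(2))
r=least_squares(lambda v:f([v[0],v[1],0,0]),[0,0],x_scale=.01);print(r.x.round(4),r.fun.round(2))
E
```

```text
[-4.000e-03  5.000e-04  5.646e-01 -1.450e-01] [ 0.22 -0.1   1.27 -0.3   0.33 -1.4  -0.15]
[-0.0031  0.0006] [-0.08 -0.43  1.36 -0.27  0.67 -1.31  0.23]
```

```bash
python3 -c "
from h import *
row([.5018,.3198,.297],Rt(73.2)); row([.5018,.3198,.182],Rt(73.2))"
```

```text
row [-0.1 -0.5 -0.2] [20.5 96.1  1. ] dist 98 t 15.28
row [-0.1 -0.5 -0.2] [ 19.5  96.3 116. ] dist 152 t 15.28
```

Emit:
step_arm --motion '[0,-0.5,-0.2,6,30,0,-1,0,-0.5,-0.2,12,60,0,-1,0,-0.5,-0.2,18,85,0,-1,0,-0.5,-0.2,19.5,96,5,-1,0,-0.5,-0.2,19.5,96,25,-1,0,-0.5,-0.2,19.5,96,55,-1,0,-0.5,-0.2,19.5,96,85,-1,0,-0.5,-0.2,19.5,96,105,-1,0,-0.5,-0.2,19.5,96,115,-1,0,-0.5,-0.2,19.5,96,116,-1,0,-0.5,-0.2,19.5,96,116,-1,0,-0.5,-0.2,19.5,96,116,-1]'

```text
t: 16.28
tcp_pos: [0.504, 0.321, 0.1857]
eef_rot: [0.459, 3.104, 0.004]
ft_force: [0.2, 0.2, -2.7]
finger_gap: 0.0246
finger_force: 50.0
```

```bash
python3 - <<'E'
from ov import *
st(); row([.5018,.3198,.182],Rt(73.2))
for n in("wrist","side","top"):
    p=env.camera_params(n); im=env.read_camera(n)[:,:,::-1].copy(); cv2.imwrite(f"pics/raw6{n}.png",im); np.save(f"r6{n}.npy",p,allow_pickle=True)
w=cv2.imread("pics/raw6wrist.png")[80:270,200:360]
s=cv2.imread("pics/raw6side.png")[100:200,170:265]
a=cv2.resize(w,(500,594),interpolation=cv2.INTER_CUBIC); b=cv2.resize(s,(300,316),interpolation=cv2.INTER_CUBIC)
out=np.zeros((594,800,3),np.uint8); out[:,:500]=a; out[:316,500:]=b
t=cv2.imread("pics/raw6top.png")[165:255,135:225]; out[316:594,500:778]=cv2.resize(t,(278,278),interpolation=cv2.INTER_CUBIC)
cv2.imwrite("pics/m6.png",out)
E
```

```text
t16.28 tcp [0.504  0.321  0.1857] z [ 0.004  0.002 -1.   ] y [0.289 0.957 0.003] q [ 5.260e-01  1.550e-01  1.835e+00 -1.000e-03  1.147e+00 -7.510e-01] F [ 0.2  0.2 -2.7] gap 0.0246 ff 50.0
row [ 0.2  0.2 -0. ] [ 1.8 -1.8  3.7] dist 4 t 16.28
```

View pics/m6.png

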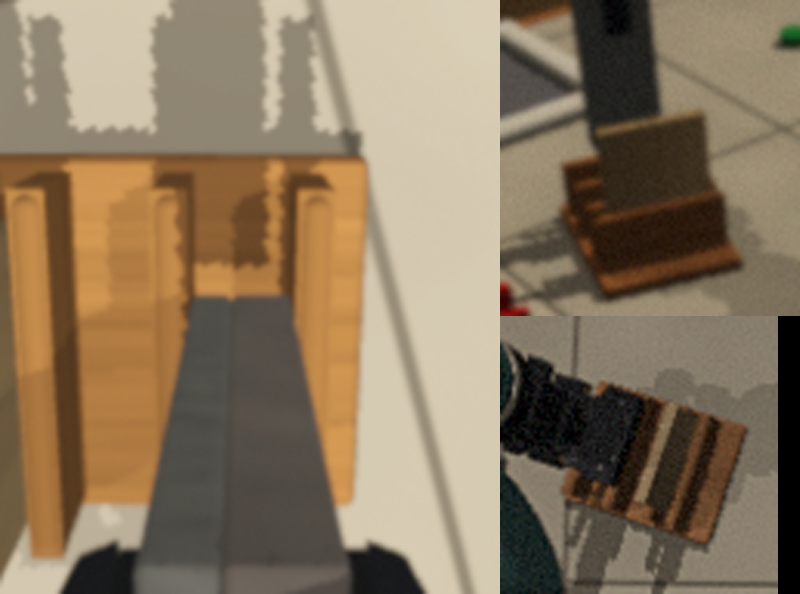

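The mosaic shows the stone hanging just above the wide slot (stone bottom at crop columns 190–293, slot between fins at about 182 and 300). The board and its slot are clear. I'll compute the lateral offset from this view.

```bash
python3 - <<'E'
from ov import *
p=np.load("r6wrist.npy",allow_pickle=True).item(); im=cv2.imread("pics/raw6wrist.png").astype(int)
o=env.get_obs(); A=R.from_rotvec(o["eef_rot"]).as_matrix()
print("r150 cols240-320 G",im[150,240:320,1].tolist());print("r145",im[145,240:320,1].tolist())
for r in (178,200,220): print(r,"G",im[r,240:320,1].tolist())
def cols(P,rows):
    uv=proj("wrist",P,p);q=uv[np.argsort(uv[:,1])];return [round(float(np.interp(r,q[:,1],q[:,0])),1) for r in rows]
M=R.from_euler('z',-16.8,degrees=True).as_matrix(); x=np.linspace(-.055,.055,60)
for y,z in((.01,.062),(.02,.062),(.05,.062),(.06,.062),(.05,.012),(.075,.012)): print(y,z,cols(np.c_[x,0*x+y,0*x+z]@M.T+[.4950,.2853,0],(145,150)))
z=np.linspace(-.04,.1055,60)
for y in(-.0124,.0124): print("stone",y,cols(np.c_[0*z+.0265,0*z+y,z]@A.T+o["tcp_pos"],(178,200,220)))
E
```

```text
r150 cols240-320 G [129, 129, 129, 129, 129, 129, 130, 133, 134, 128, 124, 128, 134, 137, 137, 124, 101, 91, 88, 82, 72, 69, 82, 93, 96, 95, 96, 96, 96, 96, 96, 96, 94, 87, 77, 71, 71, 72, 71, 71, 71, 71, 71, 71, 72, 83, 110, 127, 125, 106, 86, 73, 65, 58, 75, 110, 126, 123, 124, 130, 135, 138, 140, 139, 137, 137, 143, 150, 155, 155, 155, 155, 156, 155, 153, 146, 137, 135, 139, 142]
r145 [129, 129, 130, 129, 130, 129, 130, 134, 136, 130, 118, 118, 123, 126, 128, 127, 116, 97, 89, 82, 71, 70, 81, 92, 95, 95, 95, 95, 95, 95, 95, 95, 95, 94, 92, 86, 80, 73, 71, 71, 71, 70, 71, 73, 84, 107, 125, 129, 125, 110, 84, 71, 64, 56, 72, 110, 130, 123, 114, 114, 119, 123, 126, 125, 127, 133, 141, 146, 148, 148, 149, 149, 149, 148, 148, 144, 136, 132, 139, 155]
178 G [124, 124, 124, 125, 124, 125, 125, 124, 123, 118, 111, 113, 115, 118, 120, 120, 117, 104, 81, 67, 65, 70, 77, 79, 79, 78, 78, 78, 78, 78, 77, 78, 78, 77, 74, 74, 75, 77, 77, 77, 77, 77, 78, 78, 77, 77, 78, 78, 78, 78, 79, 78, 77, 78, 98, 120, 124, 124, 129, 134, 137, 140, 140, 138, 137, 141, 145, 146, 146, 147, 147, 147, 146, 144, 1
[... 277 characters left out ...]
2, 92, 114, 131, 139, 140, 139, 136, 138, 145, 148, 149, 149, 149, 149, 148, 146, 142, 148, 176, 197, 202, 202, 202]
220 G [121, 121, 121, 121, 121, 121, 121, 121, 121, 120, 113, 99, 84, 77, 77, 79, 79, 79, 79, 79, 80, 79, 80, 79, 79, 78, 78, 79, 80, 81, 82, 79, 75, 73, 75, 76, 77, 77, 78, 77, 78, 79, 78, 77, 78, 78, 78, 77, 78, 78, 78, 79, 79, 79, 79, 80, 79, 79, 79, 80, 80, 85, 103, 126, 143, 150, 153, 153, 153, 154, 154, 152, 148, 150, 175, 197, 202, 202, 202, 202]
0.01 0.062 [244.5, 244.6]
0.02 0.062 [256.5, 256.6]
0.05 0.062 [292.5, 292.4]
0.06 0.062 [304.5, 304.4]
0.05 0.012 [289.9, 289.9]
0.075 0.012 [315.2, 315.0]
stone -0.0124 [261.4, 256.7, 252.5]
stone 0.0124 [294.2, 299.2, 303.6]
```

Judged within the same image, the stone and slot centrelines agree to about 0.5 mm, so I'm descending straight down in stages.

Emit:
step_arm --motion '[0,0,0,0,0,6,-1,0,0,0,0,0,12,-1,0,0,0,0,0,18,-1,0,0,0,0,0,23,-1,0,0,0,0,0,28,-1,0,0,0,0,0,32,-1,0,0,0,0,0,35,-1,0,0,0,0,0,35,-1]'

```text
t: 17.1
tcp_pos: [0.5022, 0.3208, 0.1477]
eef_rot: [0.458, 3.108, -0.001]
ft_force: [0.4, 1.3, -3.0]
finger_gap: 0.0248
finger_force: 50.0
```

```bash
python3 -c "
from h import *
st(); row([.5018,.3198,.1175],Rt(73.2))"
```

```text
t17.10 tcp [0.5022 0.3208 0.1477] z [ 0. -0. -1.] y [ 0.289  0.957 -0.   ] q [ 5.270e-01  1.890e-01  1.870e+00 -1.000e-03  1.083e+00 -7.510e-01] F [ 0.4  1.3 -3. ] gap 0.0248 ff 50.0
row [-0.  0.  0.] [ 0.1 -1.1 30.2] dist 30 t 17.1
```

Bottom at z≈0.042, inside the slot with no side force. Continuing to the floor.

Emit:
step_arm --motion '[0,0,0,0,0,6,-1,0,0,0,0,0,12,-1,0,0,0,0,0,17,-1,0,0,0,0,0,21,-1,0,0,0,0,0,24,-1,0,0,0,0,0,26,-1,0,0,0,0,0,28,-1,0,0,0,0,0,28,-1]'

```text
t: 17.77
tcp_pos: [0.5027, 0.321, 0.1204]
eef_rot: [0.458, 3.107, 0.001]
ft_force: [0.5, -0.5, -3.5]
finger_gap: 0.0252
finger_force: 50.0
```

Emit:
step_arm --motion '[0,0,0,0,0,0.7,-1,0,0,0,0,0,1.3,-1,0,0,0,0,0,2,-1,0,0,0,0,0,2,-1]'

```text
t: 18.1
tcp_pos: [0.5029, 0.3211, 0.1189]
eef_rot: [0.458, 3.106, 0.001]
ft_force: [0.3, -0.2, -3.0]
finger_gap: 0.0244
finger_force: 50.0
```

Emit:
step_arm --motion '[0,0,0,0,0,0.7,-1,0,0,0,0,0,1.4,-1,0,0,0,0,0,2,-1,0,0,0,0,0,2,-1]'

```text
t: 18.43
tcp_pos: [0.503, 0.3211, 0.1173]
eef_rot: [0.458, 3.106, 0.001]
ft_force: [-0.0, -0.5, -1.9]
finger_gap: 0.0248
finger_force: 50.0
```

Emit:
step_arm --motion '[0,0,0,0,0,0.7,-1,0,0,0,0,0,1.2,-1,0,0,0,0,0,1.2,-1]'

```text
t: 18.68
tcp_pos: [0.5032, 0.3212, 0.1172]
eef_rot: [0.458, 3.106, 0.002]
ft_force: [-2.0, -2.8, 5.4]
finger_gap: 0.0245
finger_force: 50.0
```

On the floor at the expected height. Soft release, opening only partway to stay clear of the board.

Emit:
step_arm --motion '[0,0,0,0,0,0,-1,0,0,0,0,0,0,-1,0,0,0,0,0,0,-0.3,0,0,0,0,0,0,-0.1,0,0,0,0,0,0,-0.05,0,0,0,0,0,0,-0.05]' --squeeze 5

```text
t: 19.18
tcp_pos: [0.5028, 0.3211, 0.1154]
eef_rot: [0.458, 3.106, 0.001]
ft_force: [-0.2, -0.1, -1.6]
finger_gap: 0.042
finger_force: 0.0
```

Emit:
step_arm --motion '[0,0,0,0,0,-4,-0.05,0,0,0,0,0,-12,-0.05,0,0,0,0,0,-25,-0.05,0,0,0,0,0,-45,-0.05,0,0,0,0,0,-80,-0.05,0,0,0,0,0,-120,-0.05,0,0,0,0,0,-150,-0.05,0,0,0,0,0,-150,-0.05,0,0,0,0,0,-150,-0.05]'

```text
t: 19.93
tcp_pos: [0.5043, 0.3221, 0.2705]
eef_rot: [0.457, 3.1, 0.009]
ft_force: [-0.5, 0.4, -0.8]
finger_gap: 0.0419
finger_force: 0.0
```

```bash
python3 - <<'E'
from ov import *
st()
p=env.camera_params("wrist"); im=env.read_camera("wrist")[:,:,::-1].copy()
cv2.imwrite("pics/w7raw.png",im)
o=cv2.resize(im[60:330,150:460],None,fx=2.2,fy=2.2,interpolation=cv2.INTER_CUBIC); 
# numeric check: projected outline of an ideal stone in the slot, mean grey in/around top face
g=im[:,:,1].astype(int)
c=(.4950+.0101,.2853+.0335)
M=R.from_euler('z',-16.8,degrees=True).as_matrix()
P=np.array([[-.03,-.0125,.162],[.03,-.0125,.162],[.03,.0125,.162],[-.03,.0125,.162]])@M.T+[c[0],c[1],0]
print("expected top corners",proj("wrist",P,p).round(1).tolist())
ctr=proj("wrist",np.array([[c[0],c[1],.162]]),p)[0];print(ctr)
r,k=int(ctr[1]),int(ctr[0]); print("BGR row",im[r,k-30:k+30:2].tolist()); print("col",im[r-50:r+50:3,k-6].tolist())
E
```

```text
t19.93 tcp [0.5043 0.3221 0.2705] z [ 0.009  0.004 -1.   ] y [0.289 0.957 0.007] q [ 5.270e-01  9.500e-02  1.742e+00 -1.000e-03  1.294e+00 -7.510e-01] F [-0.5  0.4 -0.8] gap 0.0419 ff 0.0
expected top corners [[257.0, 170.4], [258.3, 238.8], [287.3, 238.7], [288.1, 170.3]]
[272.67191073 205.77085765]
BGR row [[59, 109, 160], [59, 109, 160], [59, 110, 161], [61, 114, 165], [62, 118, 170], [63, 118, 170], [57, 107, 157], [55, 105, 154], [57, 108, 158], [99, 120, 143], [142, 153, 156], [145, 157, 160], [147, 159, 161], [149, 161, 162], [142, 154, 156], [114, 125, 132], [140, 154, 166], [143, 157, 168], [144, 158, 169], [144, 158, 169], [143, 158, 169], [143, 158, 169], [143, 157, 169], [136, 151, 164], [84, 121, 161], [66, 126, 181], [67, 126, 182], [70, 131, 188], [73, 137, 195], [73, 137, 195]]
col [[65, 71, 72], [63, 70, 69], [65, 71, 71], [65, 71, 71], [63, 69, 69], [79, 85, 87], [147, 159, 161], [144, 156, 159], [142, 153, 155], [144, 156, 158], [146, 158, 160], [147, 159, 161], [147, 159, 162], [147, 158, 161], [146, 159, 160], [149, 161, 163], [148, 161, 162], [146, 158, 161], [143, 154, 157], [144, 155, 158], [145, 157, 159], [133, 144, 146], [129, 140, 142], [128, 139, 141], [127, 138, 139], [127, 137, 139], [128, 139, 142], [133, 144, 146], [159, 180, 190], [167, 190, 202], [168, 191, 202], [167, 191, 202], [167, 191, 202], [166, 191, 202]]
```

The top face lies at columns 261–290, rows 171–238. That matches a stone fully seated at mid-slot, and the gripper is 100 mm clear. Handing in.

```bash
python3 -c "
from bench import env
print(env.sign_off())"
```

```text
the job is handed in; nothing more can be done
None
```

The stone stood free on the drip tray, then went on end into the wide slot, on its floor and about midway along, and was released; the job was handed in at about 20 s of the 67 s, and the judge's result was not shown to me.

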